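# Load the film winder and zero its counter

## Task

Load the taller of the two empty spools onto the winder's upright spindle, lowering it rather than dropping it, until it sits fully home on the turntable, and let go. Then throw the clutch lever all the way over to its other side, and then take the stylus from its stand and use it to push the counter's recessed reset button well in. Finally stand the stylus back in its stand, fully home, and leave the short spool, the bottle and the round wafer box where they are.

Things in the scene. Friction and masses are not known exactly. Their poses are not given: they have to be found in the camera images.
- spool: the taller empty spool, grey plastic, loose, standing upright, 110 mm tall, about 0.2 kg. Origin: centre of its underside, z up its axis. Hub tube 40 mm outer diameter over the full height with a 27 mm through bore; two flanges of 90 mm diameter, 6 mm thick, at heights 0-6 and 74-80 mm; the bare hub end from 80 to 110 mm is the place to grip from above
- low_spool: the short spool, same grey plastic, loose, 50 mm tall, flanges of 90 mm diameter at heights 0-6 and 30-36 mm, bore only 16 mm (does not fit the spindle); leave it alone. Origin: centre of its underside
- winder: the winder, fixed: ivory base plate 150 mm (x) by 240 mm (y) by 20 mm high. Origin: centre of its underside; the spindle stands at its y = +50 mm, the clutch lever at its y = -80 mm
- spindle_foot (a point): foot of the spindle: centre of the top face of the aluminium turntable (88 mm diameter), 26 mm above the table, where the spool's underside must rest. Axes as the winder's, z up
- spindle_top (a point): top centre of the steel spindle, 85 mm above spindle_foot; the spindle is 22 mm in diameter and tapers to 10 mm over its last 12 mm
- clutch (a joint): angle of the clutch lever (rad): 0 = leaning to the winder's -x side, 1.0 = fully over to the winder's +x side; about the winder's y axis; it stays where it is left and takes about 1 N at its ball to move
- clutch_tip (a point): centre of the black ball (26 mm diameter) at the end of the lever, a 10 mm rod; the pivot lies 80 mm from it, 42 mm above the table, at the winder's x = 0, y = -80 mm
- counter: the counter, a fixed ivory box 100 mm (x) by 120 mm (y) by 60 mm high with five white digit wheels on top along its +x side. Origin: centre of its underside. A round hole 16 mm wide in its top at x = -15 mm, y = 0 holds the reset button
- reset_top (a point): top centre of the reset button (dark steel, 14 mm wide) when not pressed: 6 mm below the counter's top face, 54 mm above the table; moves with the button
- reset (a joint): how far the reset button is pressed in (m): 0 to 0.005; springs back; about 5 N presses it fully
- stand: the stylus stand, a fixed aluminium block 70 x 70 mm, 65 mm high, with a vertical hole 22 mm wide and 60 mm deep in the middle of its top. Origin: centre of its underside
- stylus: the stylus, loose, 140 mm long, 70 g, upright in its stand, tip down. Origin: end of the tip, z towards the handle. Steel tip 8 mm in diameter for 30 mm, then widening to 16 mm; a 32 mm rest flange at 55-60 mm, its underside resting on the stand; black round handle 16 mm in diameter from 60 to 140 mm. Fully home, its origin is 10 mm above the stand origin
- bottle: amber glass bottle, 64 mm wide, 130 mm tall, loose; leave it. Origin: centre of its underside
- wafer_box: round white wafer box, 116 mm wide, 28 mm high, loose; leave it. Origin: centre of its underside
There are look-alikes about, which are no part of the job. Of the things that look like the stylus, the smaller one is meant. Leave any red look-alike of the counter alone.

How it is judged:
On the way, in this order (a step that is already met when the one before it is completed fails the run):
1. the tall spool sits fully home on the spindle and is let go (horizontal distance between spool and spindle_foot below 0.004 m and z of spool in the frame of spindle_foot between -0.004 and 0.003 m and angle between spool's own z axis and vertical below 0.05 rad and contact force between the fingers and spool below 0.1 N), for 0.2 s.
2. the clutch lever is thrown over (value of joint clutch above 0.85 rad), for 0.1 s.
3. the reset button is pushed in with the stylus, at least 3 of its 5 mm (value of joint reset above 0.003 m and contact force between stylus and counter above 0.5 N), for 0.05 s.
At the end, for the whole second after the job is handed in: Tall spool on the turntable within 3 mm, within 4 mm of the axis, upright to 0.05 rad; clutch over 0.85 rad; button out (under 1.5 mm); stylus in its stand within 6 mm of the axis, 4 mm of home height, 0.08 rad upright; both released and still; short spool, bottle, wafer box moved under 30 mm (all of step 1 and linear speed of each of spool, stylus below 0.02 m/s and value of joint clutch above 0.85 rad and value of joint reset below 0.0015 m and horizontal distance between stylus and stand below 0.006 m and z of stylus in the frame of stand between 0.006 and 0.014 m and angle between stylus's own z axis and vertical below 0.08 rad and contact force between the fingers and stylus below 0.1 N and distance of each of low_spool, bottle, wafer_box from where it was at the start of the episode below 0.03 m); the robot touches nothing.
It fails at once if the spool is dropped (falls faster than 0.5 m/s with the fingers off it) (linear speed of spool above 0.5 m/s and contact force between the fingers and spool below 0.1 N).
It fails at once if the short spool is moved 30 mm or knocked over (distance of low_spool from where it was at the start of the episode above 0.03 m or angle between low_spool's own z axis and vertical above 0.5 rad).
It fails at once if the bottle is moved 30 mm or knocked over (distance of bottle from where it was at the start of the episode above 0.03 m or angle between bottle's own z axis and vertical above 0.5 rad).
It fails at once if the wafer box is moved 30 mm or knocked over (distance of wafer_box from where it was at the start of the episode above 0.03 m or angle between wafer_box's own z axis and vertical above 0.5 rad).
It also fails if it takes over 67 s, if anything falls off the work surface, if the arm or the gripper's body presses on something with over 40 N, if the wrist force passes 120 N, or if a joint passes its speed limit or range.

## Robot

A 6-joint arm with a two-finger parallel gripper is mounted at the origin on the work surface. World frame = base frame: x ahead of the robot, y to its left, z up, the work surface at z = 0. Lengths are in m, angles in rad, forces in N, time in s.
With the tool pointing down it reaches from about 0.25 to 0.775 m from the base axis. Payload 4 kg.
Tool frame: the origin (TCP) lies on the centre line of the jaws, within the pads' length; the fingertips stand 8 mm ahead of it and the grasp point (between the pads) lies 11 mm behind it; y points along the fingers, x is the direction in which the jaws open and shut, and the axes are right-handed (so a half turn about y gives the same grasp; the last joint's range is limited). The gripper opens to 94 mm and grips with 3 to 60 N. Pads are 16 mm wide; open, the fingers measure 119 mm over their backs; the gripper's body (75 mm by 177 mm) begins 78 mm behind the grasp point.
Start: joints at [-1.436, 0.087, 1.371, -0, 1.684, -0.103], TCP at [0.13, -0.535, 0.214] pointing down, gripper open.
Joint ranges: [-3.1, 3.1], [-0.76, 2.03], [0.27, 2.55], [-1.08, 4.22], [0.17, 2.65], [-2.57, 2.57]. Speed limits (rad/s): [2.79, 2.79, 3.14, 3.14, 3.14, 3.14].

## Interface

Orientations are given as [roll, pitch, yaw] about the fixed x, y, z axes, in that order (R = Rz(yaw) Ry(pitch) Rx(roll)).
In Python, from bench import robot gives the robot as it stands.
- The arm moves only by the tool step_arm, never from a script. Its argument "commands" is a list of rows, each an object with "xyz": the shift along the world's x, y, z in m, a list of three; "twist": the turn, a rotation vector about the world's x, y, z in degrees, a list of three. In form: [{"xyz": [tx, ty, tz], "twist": [ax, ay, az]}, ...]. A call has 1 to 12 rows; each row is the pose to reach, as a shift and turn from the pose commanded when the call began; what a row does not reach only later rows make up. A row lasts 1/12 s, in which the tool goes at most 41.7 mm and 7.16 degrees, less where a joint would pass 70% of its speed; a pose out of reach is approached as far as the arm can. A call with a gripper value outside its range is refused whole. "fingers" is the closure in counts, from 0 (fully open) to 255 (shut), set as the call begins (left out, the last holds). The fingers move at their own pace and stop on an object; the grip force is fixed at half the most. Time passes only in rows, so rows that repeat a pose let the fingers close. It gives the time, the measured TCP pose, the force and the opening at its end, in the units of the state.
- robot.get_obs(): the state, without advancing time (a new reading comes with each control period).
- robot.snapshot(name): name is "scene" or "top" or "wrist"; returns (picture, depth): 400x640x3 uint8, red, green, blue; 400x640 float32, m along the optical axis (not along the pixel's ray), 0 where there is no reading.
- robot.camera_info(name): a dict with "fx", "fy", "cx", "cy" (pixels), "k1" (the pictures are not rectified: a ray, as slopes to the right and down, at radius r is drawn at 1 + k1 r^2 times it, then the intrinsics apply), "R" (3x3) and "t" (3): a world point X has camera coordinates R X + t. Camera axes: x right, y down, z forward; pixel columns grow to the right and rows downward; lengths in m; the calibration is good to about 2 mm. A picture is of the moment at which its call begins: read the wrist's pose just before it. camera_info takes no time and is no camera call; for the wrist camera it gives the pose at the moment of the call.
- robot.close_job(): hands the job in, once; it reports no verdict.
The state is a dict: "time": time; "joint_positions": joint angles; "qvel": joint speeds; "joint_torque": joint torques, N m; "tool_pos": TCP position; "ee_rot": TCP orientation; "wrist_force": force on the tool from outside, world axes, zero at the start; "wrist_torque": the same for the moment, N m; "width": finger opening in m.
Only numpy, scipy, OpenCV 4.12 (cv2) and the standard library are available. Lean on these libraries where they do the work, as an engineer would, in place of code of your own. Each camera call takes 0.05 s, during which the arm holds its last target.

## Working session

There is one attempt and no reset: what is moved stays moved. The work goes in short steps, Python scripts to look and compute and a tool call to move; the robot and the scene stay as the last step left them, time stands still between calls to the robot, and variables do not carry over. Pictures are saved under pics/ and viewed, and the job is handed in when it is done.

Besides the shell and the picture viewer there is one more tool, called after "Emit:" as name(argument=value, ...), one argument or row to a line, values as JSON. step_arm: Moves the arm, as the interface text tells. Its arguments: {"type":"object","properties":{"commands":{"type":"array"},"fingers":{"type":"number"}},"required":["commands"]}

```bash
ls; mkdir -p pics
cat > h.py <<'E'
import numpy as np, cv2
from bench import robot
def snap(n,f):
    ci=robot.camera_info(n); p,d=robot.snapshot(n)
    cv2.imwrite('pics/'+f+'.png',p[:,:,::-1]); np.savez('pics/'+f+'.npz',p=p,d=d,**{k:np.array(v) for k,v in ci.items()})
    return p,d,ci
def load(f):
    z=np.load('pics/'+f+'.npz'); return z['p'],z['d'],{k:z[k] for k in ['fx','fy','cx','cy','k1','R','t']}
def slopes(ci,uv):
    uv=np.atleast_2d(np.array(uv,float)); 
    q=np.c_[(uv[:,0]-ci['cx'])/ci['fx'],(uv[:,1]-ci['cy'])/ci['fy']]
    s=q.copy()
    for _ in range(20): s=q/(1+ci['k1']*(s**2).sum(1,keepdims=True))
    return s
def onplane(ci,uv,z):
    s=slopes(ci,uv); R=np.array(ci['R']);t=np.array(ci['t'])
    d=np.c_[s,np.ones(len(s))]@R; c=-R.T@t
    return c+d*((z-c[2])/d[:,2])[:,None]
def cloud(d,ci):
    v,u=np.mgrid[0:d.shape[0],0:d.shape[1]]
    s=slopes(ci,np.c_[u.ravel(),v.ravel()]); z=d.ravel()[:,None]
    X=(np.c_[s,np.ones(len(s))]*z-np.array(ci['t']))@np.array(ci['R'])
    X[z[:,0]==0]=np.nan
    return X.reshape(d.shape+(3,))
E
python3 - <<'E'
from h import *
o=robot.get_obs(); print(o['time'],o['tool_pos'],o['ee_rot'],o['width'])
for n in ['scene','top']:
    p,d,ci=snap(n,n+'0'); print(n,{k:np.round(v,3).tolist() for k,v in ci.items()},(d>0).mean())
E
```

```text
pics
0.0 [ 0.12948801 -0.53400263  0.2123207 ] [-1.57059728  0.00214872 -1.33300579] 0.0937242642514453
scene {'fx': 444.495, 'fy': 444.495, 'cx': 318.599, 'cy': 199.946, 'k1': -0.105, 'R': [[0.33, 0.944, -0.018], [0.716, -0.262, -0.647], [-0.615, 0.201, -0.763]], 't': [-0.132, -0.319, 1.424]} 0.99612109375
top {'fx': 476.324, 'fy': 476.324, 'cx': 321.639, 'cy': 205.545, 'k1': -0.076, 'R': [[0.024, -1.0, -0.008], [-0.985, -0.022, -0.171], [0.17, 0.012, -0.985]], 't': [-0.06, 0.536, 1.345]} 0.9961875
```

View pics/scene0.png

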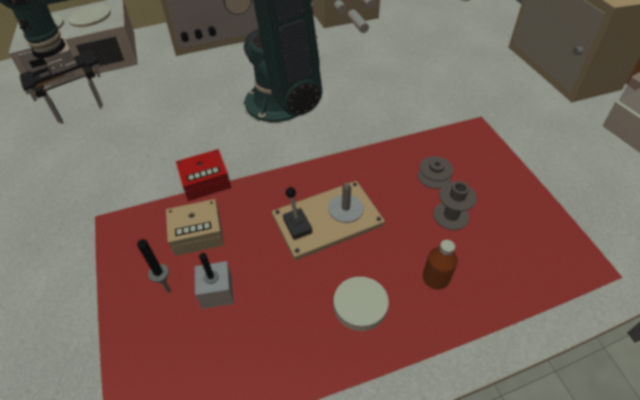

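View pics/top0.png

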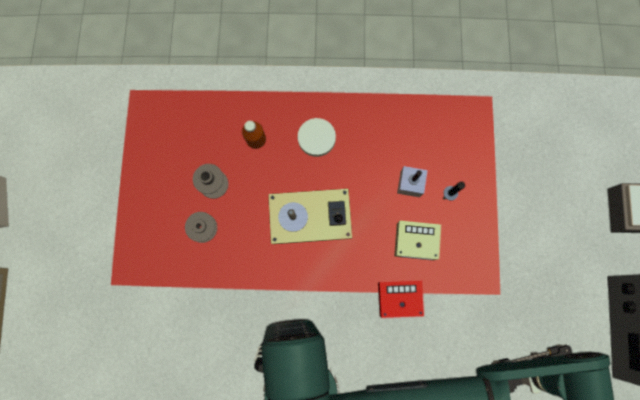

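The scene shows the tall spool at about (457,200), the short one at (435,170), the winder at (328,218), the ivory counter at (193,225), the stand at (212,282) with the smaller stylus, and a bigger look-alike at (155,262). Next I'll measure.

```bash
cat > m.py <<'E'
from h import *
for n in ['top0','scene0']:
    p,d,ci=load(n); X=cloud(d,ci)
    z=X[...,2]; inb=(X[...,0]>0.15)&(X[...,0]<1)&(abs(X[...,1])<0.75)
    tab=inb&(abs(z)<0.01); print(n,'table z',np.nanmedian(z[tab]),np.nanstd(z[tab]))
    m=(inb&(z>0.012)).astype(np.uint8)
    k,l,s,c=cv2.connectedComponentsWithStats(m)
    for i in range(1,k):
        if s[i,4]<60: continue
        q=X[l==i]; print(i,s[i],'mean',q.mean(0).round(3),'min',q.min(0).round(3),'max',q.max(0).round(3))
E
python3 m.py
```

```text
top0 table z 0.0004529320812711236 0.0030447562923255995
4 [ 298  118   38   39 1139] mean [ 0.753 -0.026  0.028] min [ 0.696 -0.083  0.012] max [0.813 0.03  0.037]
5 [241 120  25  29 507] mean [0.738 0.157 0.086] min [0.717 0.13  0.012] max [0.779 0.195 0.137]
8 [193 163  31  32 739] mean [0.604 0.283 0.083] min [0.56  0.241 0.012] max [0.651 0.328 0.114]
9 [397 166  31  31 709] mean [ 0.612 -0.309  0.066] min [ 0.577 -0.353  0.014] max [ 0.657 -0.273  0.155]
13 [444 181  21  20 247] mean [ 0.574 -0.412  0.124] min [ 0.557 -0.435  0.013] max [ 0.598 -0.398  0.194]
16 [ 268  189   84   55 4019] mean [ 0.509 -0.012  0.026] min [ 0.427 -0.136  0.012] max [0.594 0.114 0.134]
21 [185 212  31  30 727] mean [0.469 0.309 0.038] min [0.426 0.263 0.013] max [0.512 0.354 0.058]
22 [ 395  221   46   39 1603] mean [ 0.441 -0.325  0.058] min [ 0.388 -0.39   0.012] max [ 0.496 -0.264  0.071]
27 [ 378  281   46   37 1580] mean [ 0.275 -0.276  0.059] min [ 0.223 -0.339  0.012] max [ 0.325 -0.216  0.07 ]
28 [ 254  319   75   67 4075] mean [ 0.191 -0.01   0.585] min [ 0.15  -0.072  0.126] max [0.225 0
[... 658 characters left out ...]
  0.029] min [ 0.427 -0.141  0.012] max [0.595 0.112 0.132]
12 [439 182  38  38 981] mean [0.611 0.275 0.077] min [0.561 0.237 0.012] max [0.649 0.326 0.112]
13 [ 166  199   58   55 2396] mean [ 0.457 -0.33   0.053] min [ 0.386 -0.394  0.012] max [ 0.499 -0.266  0.066]
14 [137 239  33  52 683] mean [ 0.583 -0.418  0.116] min [ 0.561 -0.442  0.013] max [ 0.598 -0.399  0.19 ]
15 [ 423  240   34   48 1165] mean [0.76  0.147 0.079] min [0.72  0.126 0.012] max [0.782 0.186 0.134]
16 [ 194  252   39   54 1536] mean [ 0.629 -0.314  0.064] min [ 0.578 -0.355  0.012] max [ 0.658 -0.275  0.152]
17 [ 334  277   55   52 2239] mean [ 0.758 -0.03   0.026] min [ 0.697 -0.087  0.012] max [0.813 0.029 0.032]
```

```bash
cat > m2.py <<'E'
from h import *
ci=robot.camera_info('wrist'); R=np.array(ci['R']);t=np.array(ci['t']); print('wristcam pos',-R.T@t,'axis',R[2],'xax',R[0],ci['fx'],ci['cx'],ci['cy'])
def comp(m):
    k,l,s,c=cv2.connectedComponentsWithStats(m.astype(np.uint8)); return l==1+np.argmax(s[1:,4])
for n in ['top0','scene0']:
    p,d,ci=load(n); X=cloud(d,ci); z=X[...,2]
    def reg(x0,x1,y0,y1,z0,z1): return comp((X[...,0]>x0)&(X[...,0]<x1)&(X[...,1]>y0)&(X[...,1]<y1)&(z>z0)&(z<z1))
    def circ(name,b,h):
        m=reg(*b); q=X[m][:,:2]; v,u=np.nonzero(m); w=onplane(ci,np.c_[u,v],h)[:,:2]
        (c,r)=cv2.minEnclosingCircle(w.astype(np.float32)); print(n,name,m.sum(),'enc',np.round(c,4),round(r,4),'z',np.median(X[m][:,2]).round(4))
    circ('spool top',(.55,.67,.22,.34,.1,.13),.11)
    circ('spool flange',(.55,.67,.22,.34,.07,.09),.08)
    circ('turntable',(.43,.6,-.02,.12,.023,.034),.026)
    circ('spindle top',(.43,.6,-.02,.12,.095,.13),.109)
    circ('ball',(.43,.6,-.14,-.03,.1,.15),.12)
    circ('stylus',(.55,.67,-.37,-.27,.13,.18),.15)
    circ('flange stand',(.55,.67,-.37,-.27,.066,.09),.07)
    for name,b,h in [('winder',(.41,.61,-.15,.13,.012,.03),.02),('counter',(.37,.51,-.4,-.25,.05,.08),.06),('stand',(.55,.67,-.37,-.25,.055,.075),.065)]:
        m=reg(*b); v,u=np.nonzero(m); w=onplane(ci,np.c_[u,v],h)[:,:2]; r=cv2.minAreaRect(w.astype(np.float32)); print(n,name,np.round(r[0],4),np.round(r[1],4),round(r[2],2))
E
python3 m2.py
```

```text
wristcam pos [ 0.20994655 -0.51434522  0.38303484] axis [-0.27553289 -0.0652464  -0.95907483] xax [ 0.2355835  -0.97185285 -0.00156516] 295.05397888851746 323.93343833016354 193.58960946210968
top0 spool top 106 enc [0.604  0.2823] 0.021 z 0.1088
top0 spool flange 553 enc [0.6046 0.2836] 0.0455 z 0.0804
top0 turntable 551 enc [0.5083 0.0331] 0.0572 z 0.0264
top0 spindle top 47 enc [0.505  0.0376] 0.0108 z 0.1052
top0 ball 69 enc [ 0.4909 -0.0944] 0.0124 z 0.127
top0 stylus 38 enc [ 0.6156 -0.3103] 0.0102 z 0.1485
top0 flange stand 183 enc [ 0.6107 -0.313 ] 0.041 z 0.0685
top0 winder [ 0.5105 -0.0119] [0.1507 0.2397] 5.29
top0 counter [ 0.4415 -0.3275] [0.1226 0.1027] 85.51
top0 stand [ 0.6168 -0.3122] [0.0722 0.0729] 81.2
scene0 spool top 142 enc [0.6089 0.2776] 0.022 z 0.1068
scene0 spool flange 607 enc [0.6064 0.2793] 0.045 z 0.0791
scene0 turntable 636 enc [0.5064 0.0337] 0.0452 z 0.0258
scene0 spindle top 62 enc [0.5116 0.0304] 0.0145 z 0.1046
scene0 ball 111 enc [ 0.4962 -0.1007] 0.0208 z 0.1232
scene0 stylus 90 enc [ 0.6242 -0.3143] 0.0147 z 0.1473
scene0 flange stand 147 enc [ 0.6214 -0.3149] 0.0189 z 0.0692
scene0 winder [ 0.5135 -0.0162] [0.1548 0.2407] 5.38
scene0 counter [ 0.4466 -0.3298] [0.1219 0.1107] 85.47
scene0 stand [ 0.6209 -0.3154] [0.0721 0.0768] 81.86
```

Emit:
step_arm(
  commands=[
    {"xyz": [0.01, 0.02, 0.03], "twist": [0, 0, 5]},
    {"xyz": [0.03, 0.05, 0.05], "twist": [0, 0, 12]},
    {"xyz": [0.05, 0.085, 0.06], "twist": [0, 0, 19]},
    {"xyz": [0.07, 0.12, 0.06], "twist": [0, 0, 26]},
    {"xyz": [0.09, 0.155, 0.06], "twist": [0, 0, 33]},
    {"xyz": [0.11, 0.19, 0.06], "twist": [0, 0, 40]},
    {"xyz": [0.13, 0.225, 0.06], "twist": [0, 0, 47]},
    {"xyz": [0.15, 0.26, 0.06], "twist": [0, 0, 54]},
    {"xyz": [0.17, 0.295, 0.06], "twist": [0, 0, 61]},
    {"xyz": [0.19, 0.33, 0.06], "twist": [0, 0, 68]},
    {"xyz": [0.21, 0.365, 0.06], "twist": [0, 0, 75]},
    {"xyz": [0.23, 0.4, 0.06], "twist": [0, 0, 80]},
  ],
)

```text
time: 1.1
tool_pos: [0.3598, -0.1326, 0.2733]
ee_rot: [-1.571, -0.0, 0.068]
wrist_force: [0.8, -1.5, -0.7]
width: 0.0938
```

Emit:
step_arm(
  commands=[
    {"xyz": [0.02, 0.034, 0.0], "twist": [0, 0, 0]},
    {"xyz": [0.04, 0.068, 0.0], "twist": [0, 0, 0]},
    {"xyz": [0.06, 0.102, 0], "twist": [0, 0, 0]},
    {"xyz": [0.08, 0.136, 0], "twist": [0, 0, 0]},
    {"xyz": [0.1, 0.17, 0], "twist": [0, 0, 0]},
    {"xyz": [0.12, 0.19, 0], "twist": [0, 0, 0]},
    {"xyz": [0.13, 0.2, 0], "twist": [0, 0, 0]},
    {"xyz": [0.13, 0.2, 0], "twist": [0, 0, 0]},
  ],
)

```text
time: 1.77
tool_pos: [0.4905, 0.0677, 0.2719]
ee_rot: [-1.57, 0.002, 0.067]
wrist_force: [-1.0, -0.8, 0.4]
width: 0.094
```

Run:
```python
from h import *
o=robot.get_obs(); print(o['tool_pos'],o['ee_rot'],o['qvel'],o['joint_positions'])
snap('wrist','w1')
```

```text
[0.49046395 0.0677318  0.27189969] [-1.57003099  0.00234774  0.06715698] [-0.04814225 -0.0459066   0.03449924 -0.028491    0.03268138 -0.03153291] [ 2.22038360e-02 -3.78911409e-02  1.38386574e+00  6.76447304e-04
  1.79799776e+00 -4.48006540e-02]
```

View pics/w1.png

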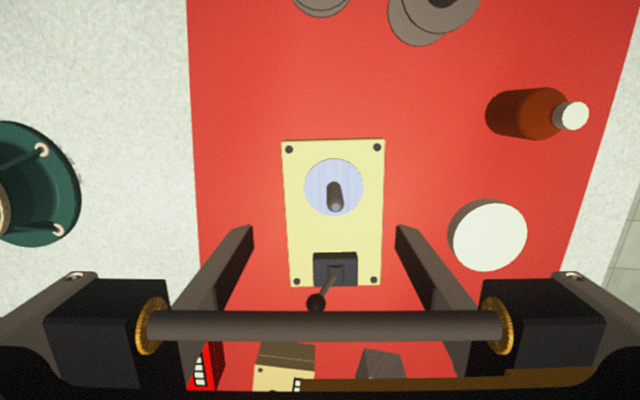

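The wrist view shows the turntable at (334,187), the spindle tip near (335,205), the lever ball at (316,301) and the tall spool at the top edge (435,15).

Run:
```python
from h import *
p,d,ci=load('w1'); X=cloud(d,ci); z=X[...,2]
print('turntable z',z[175,315],'base',z[240,300],'table',z[60,250])
hsv=cv2.cvtColor(p,cv2.COLOR_RGB2HSV); print(hsv[180,315],hsv[180,350],hsv[230,300],hsv[206,335])
m=np.zeros(z.shape,np.uint8); m[150:220,295:372]=((hsv[...,0]>100)&(hsv[...,0]<140)&(hsv[...,2]>130)&(z<.035))[150:220,295:372]
cs,_=cv2.findContours(m,cv2.RETR_EXTERNAL,cv2.CHAIN_APPROX_NONE); c=max(cs,key=cv2.contourArea)[:,0]
w=onplane(ci,c,.026)[:,:2]; print('tt',cv2.minEnclosingCircle(w.astype(np.float32)),len(c))
A=np.c_[2*w,np.ones(len(w))]; s=np.linalg.lstsq(A,(w**2).sum(1),rcond=None)[0]; print('fit',s[:2],np.sqrt(s[2]+s[:2]@s[:2]))
# base
m=((hsv[...,0]>18)&(hsv[...,0]<35)&(hsv[...,1]>60)&(hsv[...,2]>120)).astype(np.uint8); m[290:]=0
cs,_=cv2.findContours(m,cv2.RETR_EXTERNAL,cv2.CHAIN_APPROX_NONE); c=max(cs,key=cv2.contourArea)[:,0]
w=onplane(ci,c,.02)[:,:2]; r=cv2.minAreaRect(w.astype(np.float32)); print(r)
q=X[185:220,320:350].reshape(-1,3); q=q[q[:,2]>.1]; print('sp top',q.mean(0),len(q),q.min(0),q.max(0))
for uv in [(334,212),(335,205)]: print(onplane(ci,[uv],.111))
q=X[285:315,300:335].reshape(-1,3); q=q[q[:,2]>.1]; print('ball',q.mean(0),len(q),q.min(0),q.max(0))
cv2.imwrite('pics/w1c.png',cv2.resize(p[130:330,260:460,::-1],None,fx=3,fy=3))
```

```text
turntable z 0.023881951031918768 base 0.019838274101933753 table -0.0017053711298230284
[113  30 235] [112  29 234] [ 29  72 236] [108  38 179]
tt ((0.5053742527961731, 0.0379912331700325), 0.04319655895233154) 162
fit [0.50552881 0.0380829 ] 0.04225786517972064
((0.5100865364074707, -0.011043503880500793), (0.14737091958522797, 0.23809422552585602), 5.308652400970459)
sp top [0.50457211 0.0399036  0.1060655 ] 201 [0.49545513 0.02918592 0.10000548] [0.51528618 0.04824552 0.11199939]
[[0.50452694 0.03114456 0.111     ]]
[[0.50503192 0.04001125 0.111     ]]
ball [ 0.48906961 -0.02756333  0.20499895] 422 [ 0.47779784 -0.09944112  0.1000982 ] [0.50123214 0.09769785 0.37564993]
```

View pics/w1c.png

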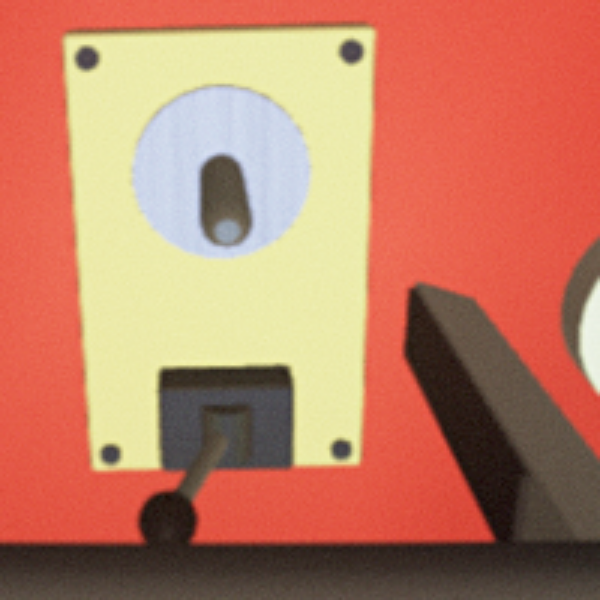

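Emit:
step_arm(
  commands=[
    {"xyz": [0.02, 0.035, 0.0], "twist": [0, 0, 0]},
    {"xyz": [0.04, 0.07, 0.0], "twist": [0, 0, 0]},
    {"xyz": [0.06, 0.105, 0], "twist": [0, 0, 0]},
    {"xyz": [0.08, 0.14, 0], "twist": [0, 0, 0]},
    {"xyz": [0.1, 0.175, 0], "twist": [0, 0, 0]},
    {"xyz": [0.112, 0.2, -0.01], "twist": [0, 0, 0]},
    {"xyz": [0.115, 0.213, -0.02], "twist": [0, 0, 0]},
    {"xyz": [0.115, 0.213, -0.02], "twist": [0, 0, 0]},
    {"xyz": [0.115, 0.213, -0.02], "twist": [0, 0, 0]},
  ],
)

```text
time: 2.57
tool_pos: [0.6037, 0.277, 0.252]
ee_rot: [-1.573, 0.003, 0.063]
wrist_force: [-0.3, -0.1, 0.3]
width: 0.0939
```

Run:
```python
from h import *
o=robot.get_obs(); print(o['tool_pos'],o['ee_rot'],o['qvel'])
snap('wrist','w2')
```

```text
[0.60367541 0.27698822 0.25204896] [-1.57285553  0.00340357  0.06270263] [-0.02031334 -0.03837293 -0.01310047 -0.00325373  0.00063831  0.00323876]
```

View pics/w2.png

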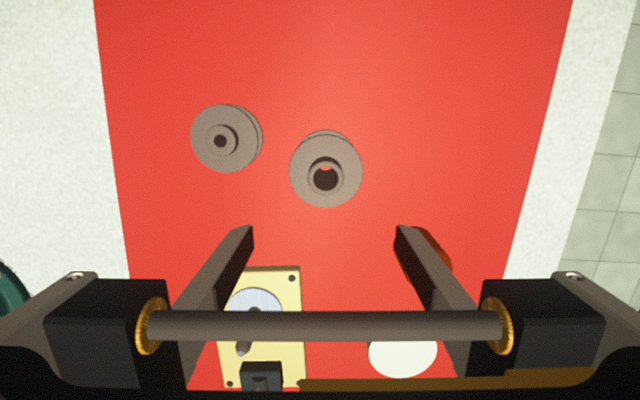

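The wrist view shows the tall spool's top ring at about (325,178), flange centre at (325,171).

Run:
```python
from h import *
p,d,ci=load('w1'); print('tip',onplane(ci,[(336,207)],.111))
p,d,ci=load('w2'); X=cloud(d,ci); z=X[...,2]
box=np.zeros(z.shape,bool); box[120:215,280:370]=1
for nm,a,b,h in [('flange',.07,.09,.08),('top',.098,.13,.11)]:
    m=(box&(z>a)&(z<b)).astype(np.uint8)
    cs,_=cv2.findContours(m,cv2.RETR_EXTERNAL,cv2.CHAIN_APPROX_NONE); c=max(cs,key=cv2.contourArea)[:,0]
    w=onplane(ci,c,h)[:,:2]; print(nm,np.median(z[m>0]),cv2.minEnclosingCircle(w.astype(np.float32)),len(c))
    A=np.c_[2*w,np.ones(len(w))]; s=np.linalg.lstsq(A,(w**2).sum(1),rcond=None)[0]; print('fit',s[:2],np.sqrt(s[2]+s[:2]@s[:2]))
cv2.imwrite('pics/w2c.png',cv2.resize(p[120:220,275:375,::-1],None,fx=5,fy=5))
```

```text
tip [[0.5064115  0.03759456 0.111     ]]
flange 0.07932100064463882 ((0.6034047603607178, 0.285418838262558), 0.04472756385803223) 209
fit [0.60354214 0.28548822] 0.043967321821016744
top 0.10886599482869712 ((0.6035309433937073, 0.28613588213920593), 0.02040204592049122) 102
fit [0.60347134 0.28614856] 0.01945720864348611
```

View pics/w2c.png

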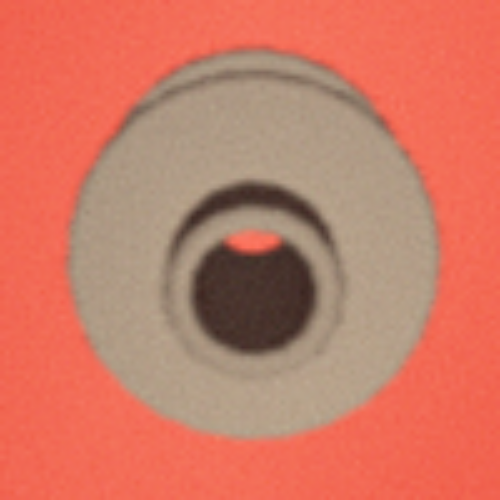

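Emit:
step_arm(
  commands=[
    {"xyz": [0.0, 0.007, -0.03], "twist": [0, 0, 0]},
    {"xyz": [0.0, 0.007, -0.065], "twist": [0, 0, 0]},
    {"xyz": [0.0, 0.007, -0.1], "twist": [0, 0, 0]},
    {"xyz": [0.0, 0.007, -0.13], "twist": [0, 0, 0]},
    {"xyz": [0.0, 0.007, -0.15], "twist": [0, 0, 0]},
    {"xyz": [0.0, 0.007, -0.158], "twist": [0, 0, 0]},
    {"xyz": [0.0, 0.007, -0.158], "twist": [0, 0, 0]},
    {"xyz": [0.0, 0.007, -0.158], "twist": [0, 0, 0]},
  ],
)

```text
time: 3.28
tool_pos: [0.6053, 0.2845, 0.0976]
ee_rot: [-1.57, -0.003, 0.062]
wrist_force: [0.7, 0.7, 1.6]
width: 0.094
```

Emit:
step_arm(
  commands=[
    {"xyz": [0, 0, 0], "twist": [0, 0, 0]},
    {"xyz": [0, 0, 0], "twist": [0, 0, 0]},
    {"xyz": [0, 0, 0], "twist": [0, 0, 0]},
    {"xyz": [0, 0, 0], "twist": [0, 0, 0]},
    {"xyz": [0, 0, 0], "twist": [0, 0, 0]},
    {"xyz": [0, 0, 0], "twist": [0, 0, 0]},
    {"xyz": [0, 0, 0], "twist": [0, 0, 0]},
  ],
  fingers=255,
)

```text
time: 3.87
tool_pos: [0.6045, 0.2856, 0.0955]
ee_rot: [-1.571, -0.0, 0.063]
wrist_force: [-0.6, -0.2, 1.2]
width: 0.0509
```

Emit:
step_arm(
  commands=[
    {"xyz": [0, 0, 0], "twist": [0, 0, 0]},
    {"xyz": [0, 0, 0], "twist": [0, 0, 0]},
    {"xyz": [0, 0, 0], "twist": [0, 0, 0]},
    {"xyz": [0, 0, 0], "twist": [0, 0, 0]},
  ],
)

```text
time: 4.2
tool_pos: [0.6044, 0.2855, 0.0953]
ee_rot: [-1.571, 0.0, 0.063]
wrist_force: [-0.0, 0.5, -0.1]
width: 0.0388
```

Emit:
step_arm(
  commands=[
    {"xyz": [0, 0, 0.015], "twist": [0, 0, 0]},
    {"xyz": [0, 0, 0.04], "twist": [0, 0, 0]},
    {"xyz": [0, 0, 0.07], "twist": [0, 0, 0]},
    {"xyz": [-0.01, -0.025, 0.1], "twist": [0, 0, 0]},
    {"xyz": [-0.022, -0.055, 0.125], "twist": [0, 0, 0]},
    {"xyz": [-0.035, -0.09, 0.135], "twist": [0, 0, 0]},
    {"xyz": [-0.049, -0.125, 0.135], "twist": [0, 0, 0]},
    {"xyz": [-0.063, -0.16, 0.135], "twist": [0, 0, 0]},
    {"xyz": [-0.077, -0.195, 0.135], "twist": [0, 0, 0]},
    {"xyz": [-0.088, -0.225, 0.135], "twist": [0, 0, 0]},
    {"xyz": [-0.096, -0.242, 0.135], "twist": [0, 0, 0]},
    {"xyz": [-0.098, -0.2475, 0.135], "twist": [0, 0, 0]},
  ],
)

```text
time: 5.2
tool_pos: [0.5052, 0.0354, 0.2304]
ee_rot: [-1.572, 0.001, 0.06]
wrist_force: [0.7, -0.6, -2.1]
width: 0.0387
```

Emit:
step_arm(
  commands=[
    {"xyz": [0, 0, 0], "twist": [0, 0, 0]},
    {"xyz": [0, 0, 0], "twist": [0, 0, 0]},
    {"xyz": [0, 0, 0], "twist": [0, 0, 0]},
  ],
)

```text
time: 5.45
tool_pos: [0.5069, 0.039, 0.2303]
ee_rot: [-1.57, 0.0, 0.065]
wrist_force: [0.5, -0.6, -1.7]
width: 0.0388
```

Run:
```python
from h import *
o=robot.get_obs(); print(o['tool_pos'],o['ee_rot'],o['qvel'],o['width'])
snap('wrist','w3');snap('scene','s3')
p,d,ci=load('w3'); q=load('s3')[0]
cv2.imwrite('pics/c3.png',np.hstack([cv2.resize(p[100:300,220:420,::-1],(400,400)),cv2.resize(q[120:260,260:400,::-1],(400,400))]))
```

```text
[0.50694487 0.03902465 0.23025425] [-1.57010156e+00  3.27265119e-05  6.45345850e-02] [ 0.00742237  0.00615356 -0.0029192  -0.00529199  0.00154878 -0.00187346] 0.038785144181020394
```

View pics/c3.png

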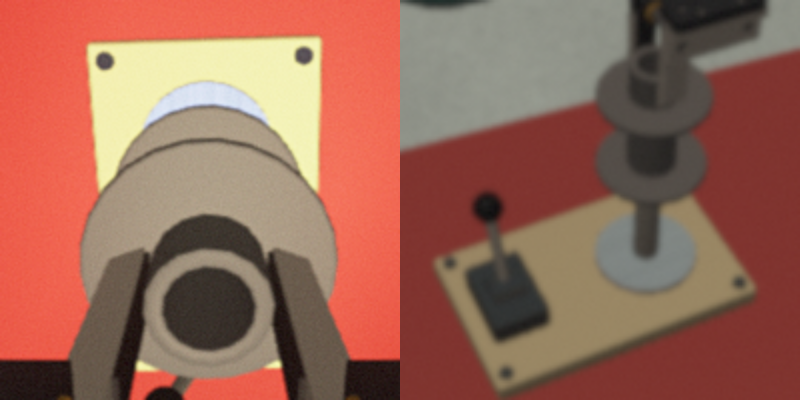

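The wrist crop (left) shows the spool held level. The scene crop shows it over the spindle. I'll measure its centre against the spindle.

Run:
```python
from h import *
p,d,ci=load('w3'); X=cloud(d,ci); z=X[...,2]
# ring ellipse at top: edge pts of bore (crop coords /2 + offset)
def f(w):
    A=np.c_[2*w,np.ones(len(w))]; s=np.linalg.lstsq(A,(w**2).sum(1),rcond=None)[0]; return s[:2],np.sqrt(s[2]+s[:2]@s[:2])
box=np.zeros(z.shape,bool); box[155:300,255:392]=1
for a,b in [(.205,.222),(.235,.26)]:
    m=box&(z>a)&(z<b); print(a,m.sum(),np.median(z[m]))
g=cv2.cvtColor(p,cv2.COLOR_RGB2GRAY)
m=np.zeros(z.shape,np.uint8); m[232:280,298:352]=(g[232:280,298:352]<70)
cs,_=cv2.findContours(m,cv2.RETR_EXTERNAL,cv2.CHAIN_APPROX_NONE); c=max(cs,key=cv2.contourArea)[:,0]
print(c.min(0),c.max(0),f(onplane(ci,c,.245)[:,:2]))
# flange left/right/top outer edge
m=(box&(z>.2)&(z<.23)).astype(np.uint8); 
cs,_=cv2.findContours(m,cv2.RETR_EXTERNAL,cv2.CHAIN_APPROX_NONE); c=max(cs,key=cv2.contourArea)[:,0]
w=onplane(ci,c,.215)[:,:2]; c0=np.array([.5065,.039]); r=np.hypot(*(w-c0).T); k=(abs(r-.045)<.006); print(k.sum(),f(w[k]))
# scene camera: spool vs spindle column at pixel level
p,d,ci=load('s3'); X=cloud(d,ci)
m=(abs(X[...,0]-.507)<.07)&(abs(X[...,1]-.038)<.07)
for a,b in [(.035,.1),(.15,.20)]:
    q=X[m&(X[...,2]>a)&(X[...,2]<b)]; print(a,q.mean(0),len(q))
```

```text
0.205 6653 0.214423619497302
0.235 3333 0.24412896499024633
[302 234] [346 274] (array([0.50690722, 0.03902911]), np.float64(0.013037921510092759))
239 (array([0.50666887, 0.04063232]), np.float64(0.04325790136097276))
0.035 [0.51256992 0.03178667 0.06603907] 142
0.15 [0.52015348 0.02935323 0.16619404] 168
```

Emit:
step_arm(
  commands=[
    {"xyz": [-0.001, -0.001, -0.008], "twist": [0, 0, 0]},
    {"xyz": [-0.001, -0.001, -0.018], "twist": [0, 0, 0]},
    {"xyz": [-0.001, -0.001, -0.028], "twist": [0, 0, 0]},
    {"xyz": [-0.001, -0.001, -0.038], "twist": [0, 0, 0]},
    {"xyz": [-0.001, -0.001, -0.045], "twist": [0, 0, 0]},
    {"xyz": [-0.001, -0.001, -0.045], "twist": [0, 0, 0]},
    {"xyz": [-0.001, -0.001, -0.045], "twist": [0, 0, 0]},
  ],
)

```text
time: 6.13
tool_pos: [0.5051, 0.037, 0.1846]
ee_rot: [-1.571, 0.002, 0.063]
wrist_force: [-0.7, -0.4, -1.5]
width: 0.0387
```

No side force, so I'll carry on down.

Emit:
step_arm(
  commands=[
    {"xyz": [0, 0, -0.008], "twist": [0, 0, 0]},
    {"xyz": [0, 0, -0.018], "twist": [0, 0, 0]},
    {"xyz": [0, 0, -0.028], "twist": [0, 0, 0]},
    {"xyz": [0, 0, -0.038], "twist": [0, 0, 0]},
    {"xyz": [0, 0, -0.048], "twist": [0, 0, 0]},
    {"xyz": [0, 0, -0.056], "twist": [0, 0, 0]},
    {"xyz": [0, 0, -0.06], "twist": [0, 0, 0]},
    {"xyz": [0, 0, -0.062], "twist": [0, 0, 0]},
    {"xyz": [0, 0, -0.062], "twist": [0, 0, 0]},
  ],
)

```text
time: 6.88
tool_pos: [0.5053, 0.037, 0.1229]
ee_rot: [-1.571, 0.001, 0.063]
wrist_force: [0.2, -0.5, -2.4]
width: 0.0389
```

Emit:
step_arm(
  commands=[
    {"xyz": [0, 0, -0.001], "twist": [0, 0, 0]},
    {"xyz": [0, 0, -0.002], "twist": [0, 0, 0]},
    {"xyz": [0, 0, -0.002], "twist": [0, 0, 0]},
  ],
)

```text
time: 7.13
tool_pos: [0.5058, 0.037, 0.1219]
ee_rot: [-1.571, -0.001, 0.063]
wrist_force: [-0.8, 0.5, -1.7]
width: 0.0387
```

Emit:
step_arm(
  commands=[
    {"xyz": [0, 0, -0.001], "twist": [0, 0, 0]},
    {"xyz": [0, 0, -0.0015], "twist": [0, 0, 0]},
    {"xyz": [0, 0, -0.0015], "twist": [0, 0, 0]},
  ],
)

```text
time: 7.38
tool_pos: [0.506, 0.0369, 0.1212]
ee_rot: [-1.571, -0.002, 0.063]
wrist_force: [-2.4, -0.3, 4.5]
width: 0.0386
```

Contact (+4.5 N, with -2 N of carried weight before) at the expected height, so I'll release.

Emit:
step_arm(
  commands=[
    {"xyz": [0, 0, 0], "twist": [0, 0, 0]},
    {"xyz": [0, 0, 0], "twist": [0, 0, 0]},
    {"xyz": [0, 0, 0], "twist": [0, 0, 0]},
    {"xyz": [0, 0, 0], "twist": [0, 0, 0]},
    {"xyz": [0, 0, 0], "twist": [0, 0, 0]},
    {"xyz": [0, 0, 0], "twist": [0, 0, 0]},
  ],
  fingers=0,
)

```text
time: 7.88
tool_pos: [0.5055, 0.037, 0.1198]
ee_rot: [-1.571, 0.0, 0.063]
wrist_force: [0.3, 0.1, 0.1]
width: 0.0755
```

Emit:
step_arm(
  commands=[
    {"xyz": [0, 0, 0], "twist": [0, 0, 0]},
    {"xyz": [0, 0, 0.01], "twist": [0, 0, 0]},
    {"xyz": [0, 0, 0.035], "twist": [0, 0, 0]},
    {"xyz": [0, 0, 0.07], "twist": [0, 0, 0]},
    {"xyz": [0, 0, 0.1], "twist": [0, 0, 0]},
    {"xyz": [0, 0, 0.12], "twist": [0, 0, 0]},
    {"xyz": [0, 0, 0.12], "twist": [0, 0, 0]},
  ],
)

```text
time: 8.47
tool_pos: [0.5081, 0.0369, 0.2469]
ee_rot: [-1.572, -0.012, 0.063]
wrist_force: [0.8, 0.1, 0.5]
width: 0.0938
```

Run:
```python
from h import *
o=robot.get_obs(); print(o['tool_pos'],o['width'])
p,d,ci=snap('wrist','w4'); X=cloud(d,ci); z=X[...,2]
m=(abs(X[...,0]-.505)<.06)&(abs(X[...,1]-.038)<.06)
for a,b in [(.09,.12),(.125,.15)]:
    k=(m&(z>a)&(z<b)); print(np.median(z[k]),k.sum()); v,u=np.nonzero(k)
    print(cv2.minEnclosingCircle(onplane(ci,np.c_[u,v],(.106 if a<.1 else .136))[:,:2].astype(np.float32)))
```

```text
[0.50806397 0.03690292 0.24693558] 0.09376104691495943
0.1053747885847679 4138
((0.505220353603363, 0.037133414298295975), 0.04476329684257507)
0.13488628464692398 771
((0.5047329664230347, 0.03809567168354988), 0.020655272528529167)
```

View pics/w4.png

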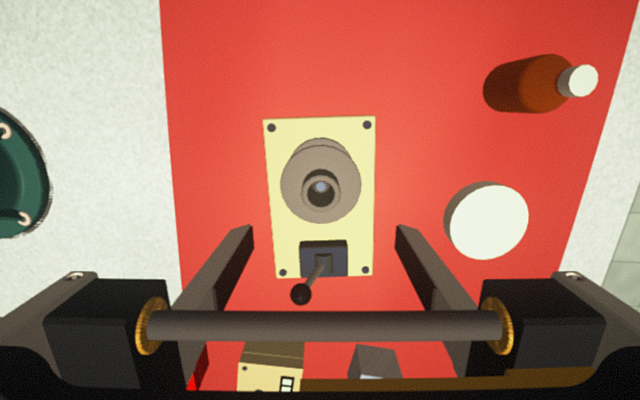

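The spool sits home: flange at 0.105, top at 0.135, on the spindle axis. Now the lever, with its ball at (301,294) in this picture.

Run:
```python
from h import *
p,d,ci=load('w4'); X=cloud(d,ci)
print(onplane(ci,[(301,294)],.112),X[294,301],X[288:300:3,297:306:3].reshape(-1,3).round(3).tolist())
```

```text
[[ 0.4904314  -0.09779916  0.112     ]] [ 0.49093253 -0.08721246  0.1268355 ] [[0.486, -0.084, 0.121], [0.489, -0.083, 0.122], [0.493, -0.083, 0.121], [0.486, -0.085, 0.124], [0.49, -0.084, 0.126], [0.493, -0.085, 0.124], [0.486, -0.088, 0.126], [0.49, -0.087, 0.127], [0.493, -0.087, 0.127], [0.487, -0.091, 0.128], [0.49, -0.09, 0.129], [0.493, -0.09, 0.128]]
```

Emit:
step_arm(
  commands=[
    {"xyz": [-0.02, -0.03, 0.0], "twist": [0, 0, 0]},
    {"xyz": [-0.04, -0.065, 0.0], "twist": [0, 0, 0]},
    {"xyz": [-0.06, -0.1, 0.0], "twist": [0, 0, 0]},
    {"xyz": [-0.07, -0.127, 0.0], "twist": [0, 0, 0]},
    {"xyz": [-0.073, -0.132, 0.0], "twist": [0, 0, 0]},
    {"xyz": [-0.073, -0.132, 0.0], "twist": [0, 0, 0]},
    {"xyz": [-0.073, -0.132, 0.0], "twist": [0, 0, 0]},
    {"xyz": [-0.073, -0.132, 0.0], "twist": [0, 0, 0]},
    {"xyz": [-0.073, -0.132, 0.0], "twist": [0, 0, 0]},
    {"xyz": [-0.073, -0.132, 0.0], "twist": [0, 0, 0]},
    {"xyz": [-0.073, -0.132, 0.0], "twist": [0, 0, 0]},
    {"xyz": [-0.073, -0.132, 0.0], "twist": [0, 0, 0]},
  ],
  fingers=255,
)

```text
time: 9.52
tool_pos: [0.4328, -0.0945, 0.24]
ee_rot: [-1.571, -0.0, 0.064]
wrist_force: [-0.7, -0.1, -0.7]
width: 0.0174
```

Emit:
step_arm(
  commands=[
    {"xyz": [0, 0, -0.035], "twist": [0, 0, 0]},
    {"xyz": [0, 0, -0.07], "twist": [0, 0, 0]},
    {"xyz": [0, 0, -0.105], "twist": [0, 0, 0]},
    {"xyz": [0, 0, -0.13], "twist": [0, 0, 0]},
    {"xyz": [0, 0, -0.13], "twist": [0, 0, 0]},
    {"xyz": [0.02, 0.001, -0.13], "twist": [0, 0, 0]},
    {"xyz": [0.035, 0.002, -0.13], "twist": [0, 0, 0]},
    {"xyz": [0.05, 0.003, -0.13], "twist": [0, 0, 0]},
    {"xyz": [0.065, 0.005, -0.13], "twist": [0, 0, 0]},
    {"xyz": [0.08, 0.006, -0.13], "twist": [0, 0, 0]},
    {"xyz": [0.09, 0.008, -0.13], "twist": [0, 0, 0]},
    {"xyz": [0.095, 0.008, -0.13], "twist": [0, 0, 0]},
  ],
)

```text
time: 10.52
tool_pos: [0.5291, -0.0868, 0.1112]
ee_rot: [-1.571, -0.001, 0.064]
wrist_force: [-0.9, 0.6, -0.8]
width: 0.0005
```

Emit:
step_arm(
  commands=[
    {"xyz": [0, 0, 0], "twist": [0, 0, 0]},
    {"xyz": [0, 0, 0], "twist": [0, 0, 0]},
  ],
)

```text
time: 10.68
tool_pos: [0.5278, -0.0871, 0.1106]
ee_rot: [-1.571, -0.001, 0.063]
wrist_force: [-0.3, -0.1, 0.1]
width: 0.0008
```

Run:
```python
from h import *
p,d,ci=snap('scene','s5')
cv2.imwrite('pics/c5.png',cv2.resize(p[130:270,230:400,::-1],None,fx=4,fy=4))
```

```text
(no output)
```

View pics/c5.png

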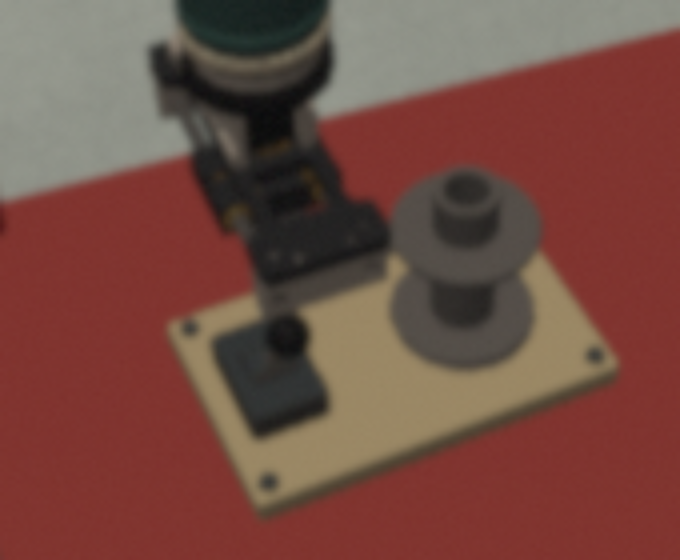

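The crop shows the ball (288,335) in front of the fingers, leaning well over. I'll push on to the stop in small steps.

Emit:
step_arm(
  commands=[
    {"xyz": [0.004, 0, 0], "twist": [0, 0, 0]},
    {"xyz": [0.008, 0.0005, 0], "twist": [0, 0, 0]},
    {"xyz": [0.008, 0.0005, 0], "twist": [0, 0, 0]},
  ],
)

```text
time: 10.98
tool_pos: [0.5312, -0.087, 0.11]
ee_rot: [-1.571, 0.011, 0.063]
wrist_force: [-11.6, -0.7, 6.1]
width: 0.0001
```

Emit:
step_arm(
  commands=[
    {"xyz": [0.003, 0, 0], "twist": [0, 0, 0]},
    {"xyz": [0.005, 0.0005, 0], "twist": [0, 0, 0]},
    {"xyz": [0.005, 0.0005, 0], "twist": [0, 0, 0]},
  ],
)

```text
time: 11.23
tool_pos: [0.5316, -0.087, 0.11]
ee_rot: [-1.571, 0.021, 0.062]
wrist_force: [-23.1, -0.9, 13.3]
width: 0.0001
```

The lever is at its stop (the force climbs without motion). I'll back off, rise and head for the stylus.

Emit:
step_arm(
  commands=[
    {"xyz": [-0.025, 0, 0], "twist": [0, 0, 0]},
    {"xyz": [-0.045, 0, 0.02], "twist": [0, 0, 0]},
    {"xyz": [-0.045, -0.01, 0.055], "twist": [0, 0, 0]},
    {"xyz": [-0.04, -0.02, 0.09], "twist": [0, 0, 0]},
    {"xyz": [-0.025, -0.04, 0.12], "twist": [0, 0, 0]},
    {"xyz": [-0.01, -0.065, 0.14], "twist": [0, 0, 0]},
    {"xyz": [0.01, -0.095, 0.15], "twist": [0, 0, 0]},
    {"xyz": [0.03, -0.13, 0.15], "twist": [0, 0, 0]},
    {"xyz": [0.05, -0.165, 0.15], "twist": [0, 0, 0]},
    {"xyz": [0.065, -0.195, 0.15], "twist": [0, 0, 0]},
    {"xyz": [0.07, -0.205, 0.15], "twist": [0, 0, 0]},
    {"xyz": [0.07, -0.205, 0.15], "twist": [0, 0, 0]},
  ],
  fingers=0,
)

```text
time: 12.23
tool_pos: [0.6108, -0.2941, 0.2578]
ee_rot: [-1.57, 0.002, 0.06]
wrist_force: [-0.1, 0.9, -0.5]
width: 0.0769
```

Emit:
step_arm(
  commands=[
    {"xyz": [0, 0, 0], "twist": [0, 0, 0]},
    {"xyz": [0, 0, 0], "twist": [0, 0, 0]},
  ],
)

```text
time: 12.4
tool_pos: [0.6103, -0.2901, 0.2605]
ee_rot: [-1.57, -0.0, 0.064]
wrist_force: [0.2, 0.8, 0.2]
width: 0.0903
```

Run:
```python
from h import *
o=robot.get_obs(); print(o['tool_pos'],o['ee_rot'],o['width'],abs(o['qvel']).max())
snap('wrist','w6'); snap('top','t6')
p=load('t6')[0]; cv2.imwrite('pics/t6c.png',cv2.resize(p[150:280,240:460,::-1],None,fx=3,fy=3))
```

```text
[ 0.61028487 -0.2901319   0.26050066] [-1.57049535e+00 -3.99519679e-04  6.39116980e-02] 0.09025354327932908 0.01990580057645641
```

View pics/w6.png

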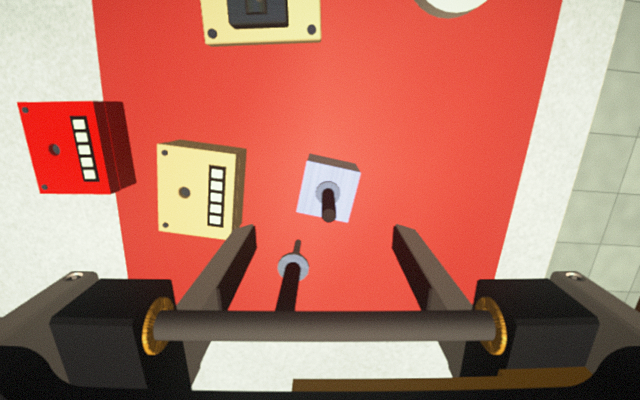

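View pics/t6c.png

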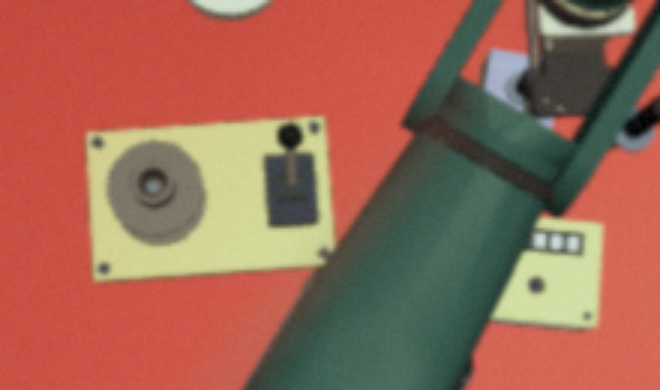

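The wrist view shows the stylus handle end at (328,215), flange at (328,192), stand top centred near (328,192), and the counter's button hole at (184,192). The top view shows the lever over on its +x side.

Run:
```python
from h import *
p,d,ci=load('t6'); X=cloud(d,ci); 
b=onplane(ci,[(336.7,195)],.106)[0]; print('ball',b,'angle',np.arcsin((b[0]-.518)/.08)+.36)
p,d,ci=load('w6'); X=cloud(d,ci); z=X[...,2]
cv2.imwrite('pics/w6c.png',np.hstack([cv2.resize(p[150:230,290:370,::-1],(400,400)),cv2.resize(p[152:232,144:224,::-1],(400,400))]))
g=cv2.cvtColor(p,cv2.COLOR_RGB2GRAY); hsv=cv2.cvtColor(p,cv2.COLOR_RGB2HSV)
m=np.zeros(z.shape,bool); m[150:230,290:370]=1
k=m&(z>.055)&(z<.08)&~((hsv[...,1]>120)); v,u=np.nonzero(k); r=cv2.minAreaRect(onplane(ci,np.c_[u,v],.065)[:,:2].astype(np.float32)); print('stand',r,np.median(z[k]))
k=m&(z>.135)&(z<.165); v,u=np.nonzero(k); print('handle top',k.sum(),z[k].max(),cv2.minEnclosingCircle(onplane(ci,np.c_[u,v],.15)[:,:2].astype(np.float32)),X[k].mean(0))
k=m&(z>.085)&(z<.14); print('handle',X[k].mean(0))
# counter
k=np.zeros(z.shape,bool); k[130:245,150:250]=1; k&=(hsv[...,0]>18)&(hsv[...,0]<35)&(hsv[...,2]>190); k=cv2.morphologyEx(k.astype(np.uint8),cv2.MORPH_CLOSE,np.ones((9,9)))
cs,_=cv2.findContours(k,cv2.RETR_EXTERNAL,cv2.CHAIN_APPROX_NONE); c=max(cs,key=cv2.contourArea)[:,0]
r=cv2.minAreaRect(onplane(ci,c,.06)[:,:2].astype(np.float32)); print('counter',r,np.median(z[185:200,195:203]))
k=np.zeros(z.shape,bool); k[180:204,172:196]=g[180:204,172:196]<110; v,u=np.nonzero(k); print('hole px',u.mean(),v.mean(),k.sum(),onplane(ci,[(u.mean(),v.mean())],.06),cv2.minEnclosingCircle(onplane(ci,np.c_[u,v],.06)[:,:2].astype(np.float32)))
```

```text
ball [ 0.5579482  -0.08992918  0.106     ] angle 0.8828512817069227
stand ((0.6159623265266418, -0.31172671914100647), (0.0716402605175972, 0.06986477226018906), 81.1365966796875) 0.06447363944735685
handle top 238 0.15099889147614837 ((0.615707278251648, -0.31014275550842285), 0.010002084076404572) [ 0.61579049 -0.31100084  0.14728704]
handle [ 0.61525329 -0.30660674  0.11479884]
counter ((0.44243279099464417, -0.3271532356739044), (0.12020169943571091, 0.1000673919916153), 85.68750762939453) nan
hole px 184.14102564102564 192.0897435897436 78 [[ 0.42785039 -0.32607777  0.06      ]] ((0.4276260733604431, -0.3266589045524597), 0.006844356190413237)
```

View pics/w6c.png

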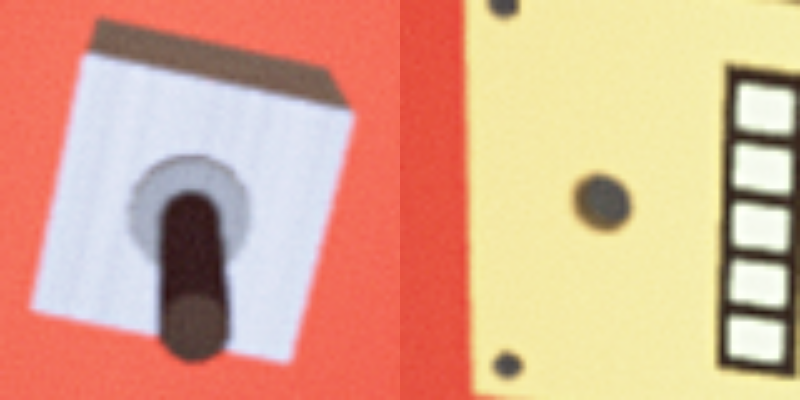

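Emit:
step_arm(
  commands=[
    {"xyz": [0.0055, -0.021, 0], "twist": [0, 0, 0]},
    {"xyz": [0.0055, -0.021, -0.03], "twist": [0, 0, 0]},
    {"xyz": [0.0055, -0.021, -0.065], "twist": [0, 0, 0]},
    {"xyz": [0.0055, -0.021, -0.1], "twist": [0, 0, 0]},
    {"xyz": [0.0055, -0.021, -0.135], "twist": [0, 0, 0]},
    {"xyz": [0.0055, -0.021, -0.155], "twist": [0, 0, 0]},
    {"xyz": [0.0055, -0.021, -0.156], "twist": [0, 0, 0]},
    {"xyz": [0.0055, -0.021, -0.156], "twist": [0, 0, 0]},
    {"xyz": [0.0055, -0.021, -0.156], "twist": [0, 0, 0]},
  ],
)

```text
time: 13.25
tool_pos: [0.6171, -0.312, 0.1069]
ee_rot: [-1.573, -0.003, 0.064]
wrist_force: [-1.1, 1.1, -0.4]
width: 0.0943
```

Emit:
step_arm(
  commands=[
    {"xyz": [0, 0, 0], "twist": [0, 0, 0]},
    {"xyz": [0, 0, 0], "twist": [0, 0, 0]},
    {"xyz": [0, 0, 0], "twist": [0, 0, 0]},
    {"xyz": [0, 0, 0], "twist": [0, 0, 0]},
    {"xyz": [0, 0, 0], "twist": [0, 0, 0]},
    {"xyz": [0, 0, 0], "twist": [0, 0, 0]},
    {"xyz": [0, 0, 0], "twist": [0, 0, 0]},
    {"xyz": [0, 0, 0], "twist": [0, 0, 0]},
    {"xyz": [0, 0, 0], "twist": [0, 0, 0]},
    {"xyz": [0, 0, 0], "twist": [0, 0, 0]},
    {"xyz": [0, 0, 0], "twist": [0, 0, 0]},
    {"xyz": [0, 0, 0], "twist": [0, 0, 0]},
  ],
  fingers=255,
)

```text
time: 14.25
tool_pos: [0.6161, -0.312, 0.104]
ee_rot: [-1.571, -0.0, 0.063]
wrist_force: [0.3, 0.6, -0.1]
width: 0.0176
```

Emit:
step_arm(
  commands=[
    {"xyz": [0, 0, 0], "twist": [0, 0, 0]},
    {"xyz": [0, 0, 0], "twist": [0, 0, 0]},
    {"xyz": [0, 0, 0], "twist": [0, 0, 0]},
    {"xyz": [0, 0, 0], "twist": [0, 0, 0]},
  ],
)

```text
time: 14.58
tool_pos: [0.616, -0.312, 0.1039]
ee_rot: [-1.571, 0.0, 0.063]
wrist_force: [-0.0, 0.8, -0.5]
width: 0.0156
```

Emit:
step_arm(
  commands=[
    {"xyz": [0, 0, 0.01], "twist": [0, 0, 0]},
    {"xyz": [0, 0, 0.03], "twist": [0, 0, 0]},
    {"xyz": [0, 0, 0.055], "twist": [0, 0, 0]},
    {"xyz": [0, 0, 0.08], "twist": [0, 0, 0]},
    {"xyz": [-0.005, 0, 0.092], "twist": [0, 0, 0]},
    {"xyz": [-0.035, -0.003, 0.092], "twist": [0, 0, 0]},
    {"xyz": [-0.07, -0.006, 0.092], "twist": [0, 0, 0]},
    {"xyz": [-0.105, -0.009, 0.092], "twist": [0, 0, 0]},
    {"xyz": [-0.14, -0.012, 0.092], "twist": [0, 0, 0]},
    {"xyz": [-0.17, -0.0145, 0.092], "twist": [0, 0, 0]},
    {"xyz": [-0.185, -0.0145, 0.092], "twist": [0, 0, 0]},
    {"xyz": [-0.188, -0.0145, 0.092], "twist": [0, 0, 0]},
  ],
)

```text
time: 15.58
tool_pos: [0.4253, -0.3266, 0.1967]
ee_rot: [-1.571, 0.0, 0.061]
wrist_force: [0.2, -1.4, -0.0]
width: 0.0156
```

Emit:
step_arm(
  commands=[
    {"xyz": [0, 0, 0], "twist": [0, 0, 0]},
    {"xyz": [0, 0, 0], "twist": [0, 0, 0]},
    {"xyz": [0, 0, 0], "twist": [0, 0, 0]},
  ],
)

```text
time: 15.83
tool_pos: [0.4289, -0.3264, 0.1959]
ee_rot: [-1.571, -0.0, 0.064]
wrist_force: [-0.6, -0.6, -0.2]
width: 0.0151
```

Run:
```python
from h import *
o=robot.get_obs(); print(o['tool_pos'],o['width'])
snap('wrist','w7'); snap('scene','s7')
p=load('w7')[0];q=load('s7')[0]; cv2.imwrite('pics/c7.png',np.hstack([cv2.resize(p[130:290,240:400,::-1],(400,400)),cv2.resize(q[130:270,130:270,::-1],(400,400))]))
```

```text
[ 0.42894768 -0.32643598  0.195922  ] 0.015126879251446993
```

View pics/c7.png

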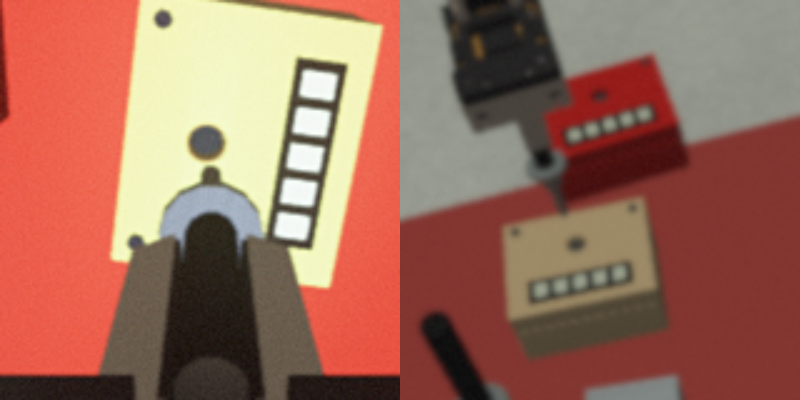

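View pics/s7.png

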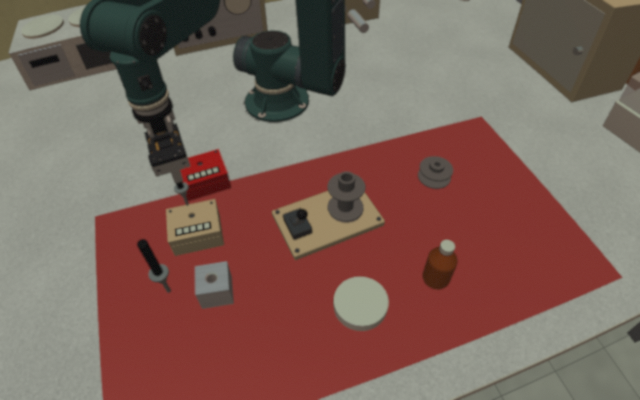

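The crop shows the stylus upright in the fingers, tip end at about (324,199) and the hole at (322,187). The scene shows the lever over and the spool on the spindle.

Run:
```python
from h import *
p,d,ci=load('w7')
print('hole',onplane(ci,[(322.4,186.8)],.06),'tip',onplane(ci,[(324,198.5),(324,200)],.102))
g=cv2.cvtColor(p,cv2.COLOR_RGB2GRAY); s=g[176:197,312:334]<120; v,u=np.nonzero(s); v0=v<17; print(u[v0].mean()+312,v[v0].mean()+176,v0.sum(),onplane(ci,[(u[v0].mean()+312,v[v0].mean()+176)],.06))
p,d,ci=load('s7'); print('clutch ball scene',onplane(ci,[(301,214)],.112))
cv2.imwrite('pics/z.png',np.hstack([cv2.resize(p[190:250,270:330,::-1],(400,400)),cv2.resize(load('s5')[0][190:250,270:330,::-1],(400,400))]))
```

```text
hole [[ 0.42728011 -0.32618679  0.06      ]] tip [[ 0.42897728 -0.32609322  0.102     ]
 [ 0.42907218 -0.32756908  0.102     ]]
322.1085271317829 186.5968992248062 129 [[ 0.42695305 -0.32598102  0.06      ]]
clutch ball scene [[ 0.55580037 -0.09274463  0.112     ]]
```

View pics/z.png

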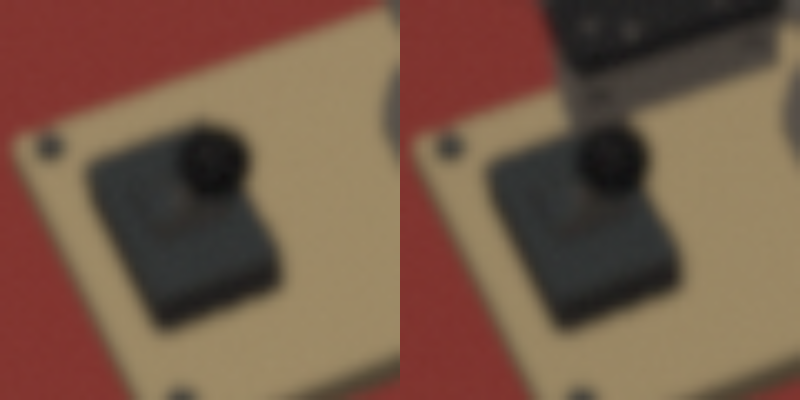

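The lever needs a firmer angle. I'll project its known arc into both cameras and match the ball pixels.

Run:
```python
from h import *
def proj(ci,P):
    c=np.asarray(P)@np.array(ci['R']).T+ci['t']; s=c[:,:2]/c[:,2:]; s=s*(1+ci['k1']*(s**2).sum(1,keepdims=True)); return s*[ci['fx'],ci['fy']]+[ci['cx'],ci['cy']]
th=np.arange(-.8,.81,.02); a=np.radians(5.3)
for n,c0 in [('scene0',(291,192)),('top0',(338,218)),('s7',(302,214)),('t6',(336.7,195)),('w4',(301,294))]:
    p,d,ci=load(n); g=cv2.GaussianBlur(cv2.cvtColor(p,cv2.COLOR_RGB2GRAY),(3,3),0)
    x,y=map(int,c0); w=g[y-7:y+8,x-7:x+8]; v,u=np.nonzero(w<45); c=np.array([u.mean()+x-7,v.mean()+y-7]) if n!='w4' else np.array(c0)
    piv=np.array([.512,-.0135,.042]) if n[0]=='s' else np.array([.5103,-.0115,.042])
    piv=piv+[np.sin(a)*.08,-np.cos(a)*.08,0]
    P=piv+.08*np.c_[np.sin(th)*np.cos(a),np.sin(th)*np.sin(a),np.cos(th)]
    e=np.hypot(*(proj(ci,P)-c).T); i=e.argmin(); print(n,c.round(1),len(u),'theta',th[i].round(2),'err px',e[i].round(2))
```

```text
scene0 [290.4 192.2] 80 theta -0.38 err px 0.44
top0 [337.8 218.1] 72 theta -0.34 err px 0.14
s7 [300.7 215.2] 95 theta 0.5 err px 2.11
t6 [336.2 195.2] 25 theta 0.5 err px 0.3
w4 [301 294] 213 theta -0.34 err px 0.49
```

The lever arc gives about +0.5 rad now, up from -0.36 at the start. The push force direction matches a rod at 0.5 rad against a hard stop, so it is fully over. On to the button.

Emit:
step_arm(
  commands=[
    {"xyz": [-0.0015, 0.0005, -0.01], "twist": [0, 0, 0]},
    {"xyz": [-0.0015, 0.0005, -0.025], "twist": [0, 0, 0]},
    {"xyz": [-0.0015, 0.0005, -0.036], "twist": [0, 0, 0]},
    {"xyz": [-0.0015, 0.0005, -0.042], "twist": [0, 0, 0]},
    {"xyz": [-0.0015, 0.0005, -0.045], "twist": [0, 0, 0]},
    {"xyz": [-0.0015, 0.0005, -0.045], "twist": [0, 0, 0]},
  ],
)

```text
time: 16.43
tool_pos: [0.4262, -0.3256, 0.1497]
ee_rot: [-1.569, 0.001, 0.063]
wrist_force: [0.0, -0.2, -0.6]
width: 0.0157
```

Emit:
step_arm(
  commands=[
    {"xyz": [0, 0, -0.003], "twist": [0, 0, 0]},
    {"xyz": [0, 0, -0.006], "twist": [0, 0, 0]},
    {"xyz": [0, 0, -0.008], "twist": [0, 0, 0]},
    {"xyz": [0, 0, -0.008], "twist": [0, 0, 0]},
    {"xyz": [0, 0, -0.008], "twist": [0, 0, 0]},
  ],
)

```text
time: 16.85
tool_pos: [0.427, -0.3265, 0.1442]
ee_rot: [-1.572, -0.002, 0.063]
wrist_force: [0.1, 0.5, 2.2]
width: 0.0153
```

Emit:
step_arm(
  commands=[
    {"xyz": [0, 0, -0.002], "twist": [0, 0, 0]},
    {"xyz": [0, 0, -0.003], "twist": [0, 0, 0]},
    {"xyz": [0, 0, -0.003], "twist": [0, 0, 0]},
    {"xyz": [0, 0, -0.003], "twist": [0, 0, 0]},
  ],
)

```text
time: 17.18
tool_pos: [0.4271, -0.3266, 0.1426]
ee_rot: [-1.573, -0.002, 0.063]
wrist_force: [-0.1, 1.2, 10.2]
width: 0.0155
```

10 N at full depth, so the button is bottomed. Withdraw and return to the stand.

Emit:
step_arm(
  commands=[
    {"xyz": [0, 0, 0.01], "twist": [0, 0, 0]},
    {"xyz": [0, 0, 0.03], "twist": [0, 0, 0]},
    {"xyz": [0, 0, 0.05], "twist": [0, 0, 0]},
    {"xyz": [0.01, 0.001, 0.06], "twist": [0, 0, 0]},
    {"xyz": [0.04, 0.003, 0.06], "twist": [0, 0, 0]},
    {"xyz": [0.075, 0.006, 0.06], "twist": [0, 0, 0]},
    {"xyz": [0.11, 0.009, 0.06], "twist": [0, 0, 0]},
    {"xyz": [0.145, 0.011, 0.06], "twist": [0, 0, 0]},
    {"xyz": [0.175, 0.013, 0.06], "twist": [0, 0, 0]},
    {"xyz": [0.187, 0.014, 0.06], "twist": [0, 0, 0]},
    {"xyz": [0.1895, 0.014, 0.06], "twist": [0, 0, 0]},
    {"xyz": [0.1895, 0.014, 0.06], "twist": [0, 0, 0]},
  ],
)

```text
time: 18.18
tool_pos: [0.6161, -0.3116, 0.1984]
ee_rot: [-1.569, 0.002, 0.064]
wrist_force: [-0.9, -0.0, 0.4]
width: 0.0152
```

Emit:
step_arm(
  commands=[
    {"xyz": [0, 0, 0], "twist": [0, 0, 0]},
    {"xyz": [0, 0, 0], "twist": [0, 0, 0]},
  ],
)

```text
time: 18.35
tool_pos: [0.6149, -0.3124, 0.2003]
ee_rot: [-1.571, 0.0, 0.062]
wrist_force: [-0.3, -0.8, -0.4]
width: 0.0157
```

Run:
```python
from h import *
o=robot.get_obs(); print(o['tool_pos'],o['width'],o['ee_rot'])
p,d,ci=snap('wrist','w8'); print('hole',onplane(ci,[(0,0)],.065)*0)
cv2.imwrite('pics/c8.png',np.hstack([cv2.resize(load(n)[0][130:290,240:400,::-1],(400,400)) for n in ['w7','w8']]))
```

```text
[ 0.61492098 -0.31242145  0.20025421] 0.015713199668132137 [-1.57086388e+00  4.80667178e-04  6.22559973e-02]
hole [[ 0. -0.  0.]]
```

View pics/c8.png

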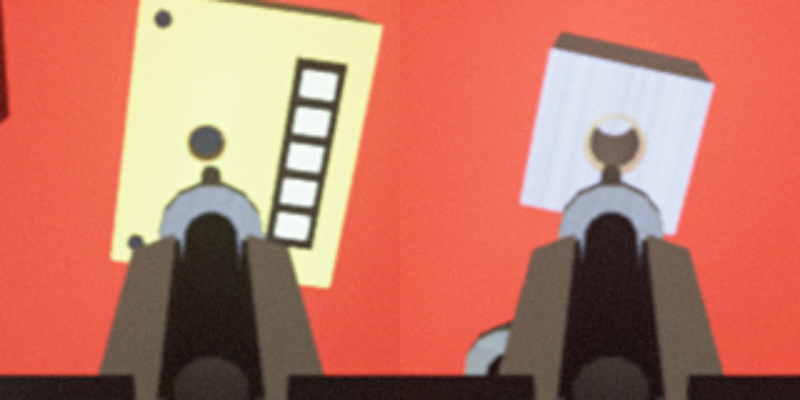

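The held stylus looks the same as before the push (no slip), with the stand hole (614,140 in the crop) straight below it. Lowering.

Emit:
step_arm(
  commands=[
    {"xyz": [0, 0, -0.012], "twist": [0, 0, 0]},
    {"xyz": [0, 0, -0.026], "twist": [0, 0, 0]},
    {"xyz": [0, 0, -0.04], "twist": [0, 0, 0]},
    {"xyz": [0, 0, -0.055], "twist": [0, 0, 0]},
    {"xyz": [0, 0, -0.07], "twist": [0, 0, 0]},
    {"xyz": [0, 0, -0.083], "twist": [0, 0, 0]},
    {"xyz": [0, 0, -0.09], "twist": [0, 0, 0]},
    {"xyz": [0, 0, -0.094], "twist": [0, 0, 0]},
    {"xyz": [0, 0, -0.095], "twist": [0, 0, 0]},
    {"xyz": [0, 0, -0.095], "twist": [0, 0, 0]},
  ],
)

```text
time: 19.23
tool_pos: [0.6162, -0.3123, 0.1055]
ee_rot: [-1.571, -0.001, 0.063]
wrist_force: [0.3, 0.1, -1.0]
width: 0.0155
```

Emit:
step_arm(
  commands=[
    {"xyz": [0, 0, -0.001], "twist": [0, 0, 0]},
    {"xyz": [0, 0, -0.0015], "twist": [0, 0, 0]},
    {"xyz": [0, 0, -0.0015], "twist": [0, 0, 0]},
  ],
)

```text
time: 19.48
tool_pos: [0.6164, -0.3122, 0.1041]
ee_rot: [-1.571, -0.001, 0.063]
wrist_force: [-0.7, 0.7, 0.2]
width: 0.0157
```

Back at the grasp height. Release, then rise.

Emit:
step_arm(
  commands=[
    {"xyz": [0, 0, 0], "twist": [0, 0, 0]},
    {"xyz": [0, 0, 0], "twist": [0, 0, 0]},
    {"xyz": [0, 0, 0], "twist": [0, 0, 0]},
    {"xyz": [0, 0, 0], "twist": [0, 0, 0]},
    {"xyz": [0, 0, 0], "twist": [0, 0, 0]},
    {"xyz": [0, 0, 0], "twist": [0, 0, 0]},
    {"xyz": [0, 0, 0], "twist": [0, 0, 0]},
    {"xyz": [0, 0, 0], "twist": [0, 0, 0]},
  ],
  fingers=0,
)

```text
time: 20.15
tool_pos: [0.6161, -0.312, 0.1035]
ee_rot: [-1.571, -0.0, 0.063]
wrist_force: [-0.1, -0.2, -0.3]
width: 0.0656
```

Emit:
step_arm(
  commands=[
    {"xyz": [0, 0, 0], "twist": [0, 0, 0]},
    {"xyz": [0, 0, 0.02], "twist": [0, 0, 0]},
    {"xyz": [0, 0, 0.05], "twist": [0, 0, 0]},
    {"xyz": [0, 0, 0.085], "twist": [0, 0, 0]},
    {"xyz": [0, 0, 0.12], "twist": [0, 0, 0]},
    {"xyz": [0, 0, 0.15], "twist": [0, 0, 0]},
    {"xyz": [-0.005, 0.02, 0.156], "twist": [0, 0, 0]},
    {"xyz": [-0.005, 0.02, 0.156], "twist": [0, 0, 0]},
    {"xyz": [-0.005, 0.02, 0.156], "twist": [0, 0, 0]},
  ],
)

```text
time: 20.9
tool_pos: [0.6113, -0.2918, 0.2603]
ee_rot: [-1.572, -0.001, 0.064]
wrist_force: [-0.2, -1.2, 0.5]
width: 0.0941
```

Run:
```python
from h import *
o=robot.get_obs(); print(o['time'],o['tool_pos'],o['wrist_force'],o['width'])
p,d,ci=snap('wrist','w9'); snap('scene','s9'); X=cloud(d,ci); z=X[...,2]; hsv=cv2.cvtColor(p,cv2.COLOR_RGB2HSV)
m=np.zeros(z.shape,bool); m[150:230,290:370]=1
k=m&(z>.055)&(z<.08)&(hsv[...,1]<120); v,u=np.nonzero(k); print('stand',cv2.minAreaRect(onplane(ci,np.c_[u,v],.065)[:,:2].astype(np.float32)))
k=m&(z>.135)&(z<.175); v,u=np.nonzero(k); print('top',k.sum(),np.percentile(z[k],[50,95]),cv2.minEnclosingCircle(onplane(ci,np.c_[u,v],.15)[:,:2].astype(np.float32)))
q=load('s9')[0]; cv2.imwrite('pics/c9.png',np.hstack([cv2.resize(p[110:270,240:400,::-1],(400,400)),cv2.resize(q[140:320,140:320,::-1],(400,400))]))
```

```text
20.9 [ 0.61128629 -0.29176226  0.26031387] [-0.16540515 -1.16690715  0.45635386] 0.0941257829078022
stand ((0.615943193435669, -0.31182754039764404), (0.07142017781734467, 0.06987588107585907), 81.1050033569336)
top 235 [0.14892395 0.15030111] ((0.6157305240631104, -0.31003817915916443), 0.010032452642917633)
```

View pics/c9.png

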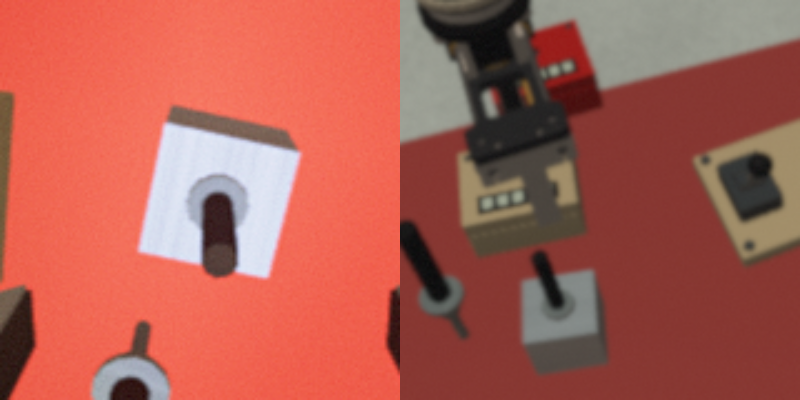

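View pics/s9.png

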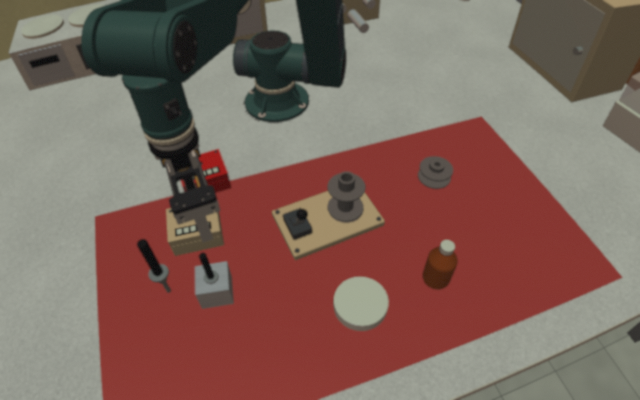

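The stylus is home again (same measurements as at the start), and nothing else has moved. There is time left, so I'll take a closer look at the lever angle.

Emit:
step_arm(
  commands=[
    {"xyz": [-0.015, 0.035, 0], "twist": [0, 0, 0]},
    {"xyz": [-0.03, 0.07, 0], "twist": [0, 0, 0]},
    {"xyz": [-0.045, 0.105, 0], "twist": [0, 0, 0]},
    {"xyz": [-0.06, 0.14, 0], "twist": [0, 0, 0]},
    {"xyz": [-0.075, 0.175, 0], "twist": [0, 0, 0]},
    {"xyz": [-0.08, 0.19, 0], "twist": [0, 0, 0]},
    {"xyz": [-0.08, 0.19, 0], "twist": [0, 0, 0]},
    {"xyz": [-0.08, 0.19, 0], "twist": [0, 0, 0]},
  ],
)

```text
time: 21.67
tool_pos: [0.531, -0.1023, 0.2584]
ee_rot: [-1.571, 0.001, 0.064]
wrist_force: [-0.6, -1.4, 0.1]
width: 0.094
```

Run:
```python
from h import *
p,d,ci=snap('wrist','w10'); snap('top','t10')
cv2.imwrite('pics/c10.png',np.hstack([p[:,:,::-1][60:260,220:420].repeat(2,0).repeat(2,1),cv2.resize(load('t10')[0][200:280,360:460,::-1],(400,400))]))
X=cloud(d,ci); z=X[...,2]; k=(abs(X[...,0]-.558)<.03)&(abs(X[...,1]+.088)<.03)&(z>.085)&(z<.14)
print('ball pts',k.sum(),X[k].mean(0),X[k].min(0),X[k].max(0)); v,u=np.nonzero(k); print(u.mean(),v.mean())
k2=(abs(X[...,0]-.515)<.06)&(abs(X[...,1]+.09)<.05)&(z>.03)&(z<.06); v,u=np.nonzero(k2); print('housing',X[k2].min(0),X[k2].max(0))
k=(abs(X[...,0]-.505)<.06)&(abs(X[...,1]-.038)<.06)&(z>.125)&(z<.15); print('spool top',np.median(z[k]),X[k].mean(0))
```

```text
ball pts 496 [ 0.55289327 -0.08654648  0.11683422] [ 0.53580388 -0.10028149  0.08519474] [ 0.56748477 -0.07526775  0.12616227]
345.43548387096774 172.94758064516128
housing [ 0.48039037 -0.11868901  0.03057421] [ 0.55129683 -0.06377234  0.05925593]
spool top 0.13495863795767388 [0.50578102 0.03644141 0.13439437]
```

View pics/c10.png

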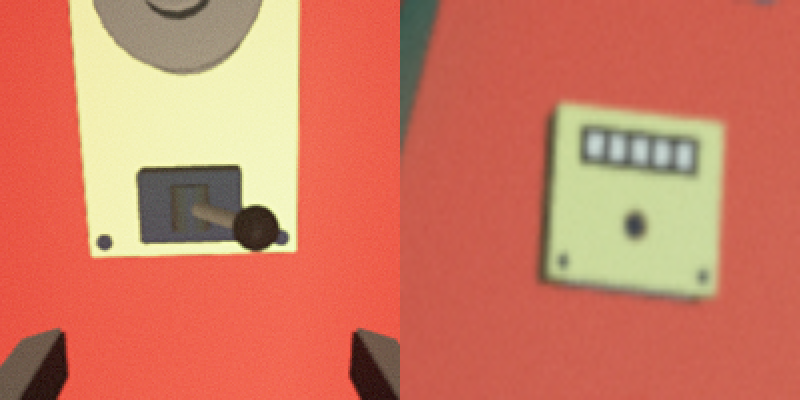

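```bash
python3 -c "
from bench import robot
print(robot.close_job())"
```

```text
the job is handed in; nothing more can be done
None
```

I did all the steps in order and handed the job in at about 22 s of the 67 s allowed. No verdict is reported, so what follows rests on my own last checks.

- **Spool:** I lowered the tall spool onto the spindle until it touched at about 5 N, then let go. The pictures show its top at 0.135 m and its flange at 0.105 m (0.136 and 0.106 m expected). It is about 1 mm from the spindle axis.
- **Clutch lever:** I pushed it until it hit a hard stop, with 23 N and no further motion. The cameras put it about 0.5 rad past vertical.
- **Reset button:** I pressed it with the stylus until it bottomed, at 10 N. The stylus did not slip in the grip. I did not measure that the button sprang back; I only saw the counter from above.
- **Stylus:** It is back in its stand at the same measured position and height as at the start (handle top 0.150 m), and released.
- **Other things:** In the last scene picture the short spool, bottle and wafer box looked to be where they started; I did not measure them again. The gripper is clear of everything.

One check was less clear. The lever moved about 0.86 rad between the start and end pictures, not 1.0. I take this to mean it started near 0.14 rad, since it ended against a hard stop. If it really started at 0, it would be only just above the 0.85 limit.

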